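# Unlatch the cap case and tip the caps in

### The job

Put the loose bottle caps away in their case: swing the latch lever right off the case lid, open the lid until it stands about upright and leave it open, then pick up the tray by its bridge handle and tip it so that all four caps slide into the case. Set the empty tray back down on the bench the right way up, and do not disturb the mug, the wash bottle or the amber jar.

Things in the scene. Friction and masses are not known exactly. Their poses are not given: they have to be found in the camera images.
- case: Grey plastic box, fixed to the bench, 160 (x) x 220 (y) x 70 mm high, open on top under its lid, walls and floor 5 mm. Origin: centre of its underside; z up; -x is the front with the latch, +x the rear with the lid's hinge. It can stand left or right of the tray.
- lid (a joint): Angle (rad) of the white lid, a panel 160 x 220 x 8 mm that covers the whole case; 0 = shut (top face 78.5 mm above the bench), 1.57 = upright, stop at 1.75. It turns upward about the case's rear rim and stays where it is left (stiff hinge, about 4 N at the handle). The latch lever holds it shut.
- lid_hinge (a point): Middle of the lid's hinge line, which runs along the case's y axis, 70.5 mm above the bench. It turns with the lid; with the lid shut its axes are those of the case.
- lid_handle (a point): Middle of the lid's pull handle: a round steel bar of 10 mm diameter, 80 mm long, parallel to the case's y axis, carried level with the lid by two rods 40 mm out in front of the lid's front edge (open gap of 35 mm between bar and case), 45 mm off the case's centre line to -y, 74.5 mm above the bench when shut. It lies at [-0.200, -0.045, 0.004] m in the frame of lid_hinge.
- latch (a joint): Angle (rad) of the latch lever, a steel bar 14 mm wide, 10 mm thick, that turns level about an upright pin on a bracket before the case's front. 0: it points along the case's +x, over the lid's front edge, and locks the lid; it grows as the lever swings to the case's +y (counter-clockwise from above); clear of the lid from about 1.25; stop at 1.75. Stays where left (about 1 N at the knob).
- latch_pivot (a point): Axis of the lever's pin, at the lever's underside (80 mm above the bench), 30 mm before the case's front and 60 mm off its centre line to +y. Turns with the lever: its x axis points along the lever.
- latch_knob (a point): Middle of the upright black knob near the lever's free end: 12 mm diameter, 32 mm tall (90 to 122 mm above the bench), 65 mm from the pivot. This point is 106 mm above the bench. The lever ends 10 mm beyond it.
- tray: Loose white tray, 150 (x) x 92 (y) mm, floor 4 mm thick, with 24 mm high walls (4 mm thick) at the back (-x) and both sides and no wall at the +x end, the mouth over which the caps slide out. Mass about 0.22 kg, smooth: caps slide from about 20 degrees of tilt. Origin: centre of its underside; z up.
- tray_grip (a point): Middle of the tray's bridge handle: a flat steel bar 12 mm thick (tray x), 18 mm tall, 92 mm long (tray y), that spans the tray from wall to wall; this point is the bar's centre, 66 mm above the tray's underside and 15 mm behind the tray's centre; the bar's top is 75 mm above the underside. Free space of 53 mm between the bar and the tray floor. Axes as the tray's.
- tray_lip (a point): Middle of the mouth's edge at the +x end of the tray, on the floor's upper face (4 mm above the underside).
- cap1: One of four equal black plastic bottle caps, a disc of 28 mm diameter and 16 mm height, 15 g, lying flat in the rear part of the tray. Origin: centre of its underside.
- cap2: One of four equal black plastic bottle caps, a disc of 28 mm diameter and 16 mm height, 15 g, lying flat in the rear part of the tray. Origin: centre of its underside.
- cap3: One of four equal black plastic bottle caps, a disc of 28 mm diameter and 16 mm height, 15 g, lying flat in the rear part of the tray. Origin: centre of its underside.
- cap4: One of four equal black plastic bottle caps, a disc of 28 mm diameter and 16 mm height, 15 g, lying flat in the rear part of the tray. Origin: centre of its underside.
- mug: Bystander: white mug, 80 mm diameter, 90 mm tall. Origin: centre of its underside.
- wash_bottle: Bystander: clear wash bottle, 66 mm diameter, 205 mm tall with its bent spout that reaches 50 mm to its -x. Origin: centre of its underside.
- reagent: Bystander: amber jar, 60 mm diameter, 120 mm tall. Origin: centre of its underside.
Not all that is in view belongs to the job. Leave any blue or pink look-alike of the tray alone.

How it is judged:
By the outcome, as a careful person would: the job done as asked, in the order asked, and still so for the second after the job is handed in, with the robot touching nothing.
It also fails if it takes over 72 s, if anything falls off the work surface, if the arm or the gripper's body presses on something with over 40 N, if the wrist force passes 120 N, or if a joint passes its speed limit or range.

### The arm

A 6-joint arm with a two-finger parallel gripper is mounted at the origin on the work surface. World frame = base frame: x ahead of the robot, y to its left, z up, the work surface at z = 0. Lengths are in m, angles in rad, forces in N, time in s.
With the tool pointing down it reaches from about 0.375 to 0.9 m from the base axis. Payload 3.1 kg.
Tool frame: the origin (TCP) lies between the finger pads; the fingertips stand manip.nose_length ahead of it and the grasp point (between the pads) lies 5 mm behind it (manip.nose_length is the distance from the TCP to the fingertips, in m); z points along the fingers, y is the line along which they close (so a half turn about z gives the same grasp; the last joint's range is limited). The gripper opens to 85 mm and grips with 20 to 120 N. Pads are 22 mm wide; open, the fingers measure 114 mm over their backs; the gripper's body (76 mm by 85 mm) begins 54 mm behind the grasp point. The pads swing forward as they close: fully open they stand 13 mm farther back than shut.
Start: joints at [1.155, 0.527, 1.433, -0, 1.181, -0.178], TCP at [0.147, 0.607, 0.245] pointing down, gripper open.
Joint ranges: [-3.08, 3.08], [-0.75, 2.2], [0.22, 2.44], [-1.43, 4.57], [0, 2.65], [-2.85, 2.85]. Speed limits (rad/s): [2.79, 2.79, 3.14, 3.14, 3.14, 3.14].

### API

Orientations are given as a unit quaternion [x, y, z, w].
In Python, from station import monitor, eyes, job, manip gives the robot as it stands.
- The arm moves only by the shell command python3 -m pendant 'ROWS' [FORCE]. ROWS is JSON, a list that holds one entry, the list of rows, each a list of 7 numbers: the shift along the tool's x, y, z as a fraction of full scale, then the turn, a rotation vector about the tool's x, y, z as a fraction of full scale, then the opening, from 0 (shut) to 1 (fully open). A call has 1 to 20 rows; each row shifts and turns the commanded pose from where the row before left it, along the tool's axes as they then stand; what a row does not reach is not made up. Full scale, the value 1, is 800 mm for a shift and 0.12 rad for a turn. A row lasts 1/10 s, in which the tool goes at most 50 mm and 8.59 degrees, less where a joint would pass 70% of its speed; a pose out of reach is approached as far as the arm can. A call with a number of a shift or a turn outside -1 to 1 is refused whole. A call with a gripper value outside its range is refused whole. The fingers move at their own pace and stop on an object; FORCE is the grip in N (left out, the last holds). Time passes only in rows, so rows that do not move let the fingers close. It gives the time, the measured TCP pose, the force, the opening and the grip force at its end, in the units of the state.
- monitor.sense(): the state, without advancing time (a new reading comes with each control period).
- eyes.snapshot(name): name is "scene" or "top" or "wrist"; returns a dict with "pixels" (420x560x3 uint8, red, green, blue), "depth" (420x560 float32, m along the optical axis (not along the pixel's ray), 0 where there is no reading), "intrinsics" (3x3 intrinsics, pixels), "eye" and "attitude" of the camera in the world. Camera axes: x right, y down, z forward; pixel columns grow to the right and rows downward; lengths in m; the calibration is good to about 2 mm. A picture is of the moment at which its call begins.
- job.sign_off(): hands the job in; it is judged then, once.
The state is a dict: "t": time; "q": joint angles; "qd": joint speeds; "tau": joint torques, N m; "tcp_pos": TCP position; "tool_rot": TCP orientation; "force": force on the tool from outside, world axes, zero at the start; "ft_torque": the same for the moment, N m; "finger_gap": opening from 0.0 (shut) to 1.0 (fully open); "gripper_force": force on a finger pad.
Only numpy, scipy, OpenCV 4.12 (cv2) and the standard library are available. Lean on these libraries where they do the work, as an engineer would, in place of code of your own. Each camera call takes 0.05 s, during which the arm holds its last target. There are 200 camera calls.

## Working session

There is one attempt and no reset: what is moved stays moved. The work goes in short steps, Python scripts to look and compute and a shell command to move; the robot and the scene stay as the last step left them, time stands still between calls to the robot, and variables do not carry over. Pictures are saved under pics/ and viewed, at most 12 in all, crops included, and the job is handed in when it is done.

```bash
ls; mkdir -p pics
python3 - <<'E'
from station import monitor, eyes, job, manip
import numpy as np, cv2
print(monitor.sense(), manip.nose_length)
for n in ("top","scene"):
    s=eyes.snapshot(n); np.savez(f"{n}0.npz",**s)
    cv2.imwrite(f"pics/{n}0.png",s["pixels"][:,:,::-1]); print(n,s["intrinsics"],s["eye"],s["attitude"])
E
```

```text
pics
{'t': 0.0, 'q': array([ 1.15446145e+00,  5.28466805e-01,  1.43389519e+00, -7.63448203e-06,
        1.18138845e+00, -1.78534684e-01]), 'qd': array([-0.00067965, -0.00179446,  0.00076224, -0.00028792, -0.00134326,
       -0.00010823]), 'tau': array([-1.60455351e-03, -4.42346442e+01, -1.78030711e+01, -1.58559210e-04,
        8.19886685e-03,  4.90463307e-06]), 'tcp_pos': array([0.14694344, 0.60678135, 0.24433545]), 'tool_rot': array([ 1.18618629e-01,  9.92939302e-01, -1.03255926e-03, -3.12816101e-04]), 'force': array([-0.35564697, -0.34325737, -0.10543575]), 'ft_torque': array([ 0.0095632 ,  0.02339414, -0.00309653]), 'gripper_force': 0.0, 'finger_gap': 0.9981997775037259} 0.014
top [[491.28791579   0.         274.13328611]
 [  0.         491.28791579 205.90023601]
 [  0.           0.           1.        ]] [0.26085289 0.00194334 1.5053471 ] [-0.70164188  0.70724508 -0.05701647  0.06520885]
scene [[391.70966908   0.         280.07623238]
 [  0.         391.70966908 210.51901762]
 [  0.           0.           1.        ]] [ 1.33001931 -0.51878641  0.73477453] [ 0.77564248  0.41651201 -0.22996452 -0.41474426]
```

View pics/top0.png

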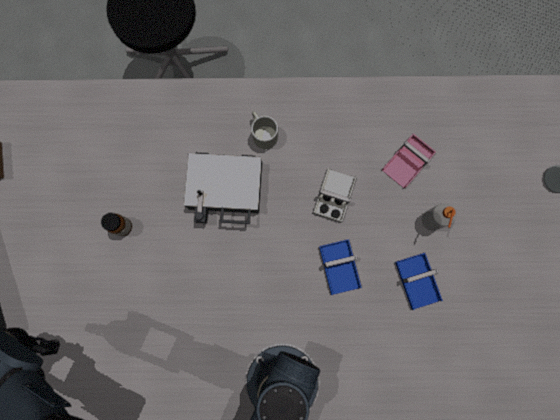

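View pics/scene0.png

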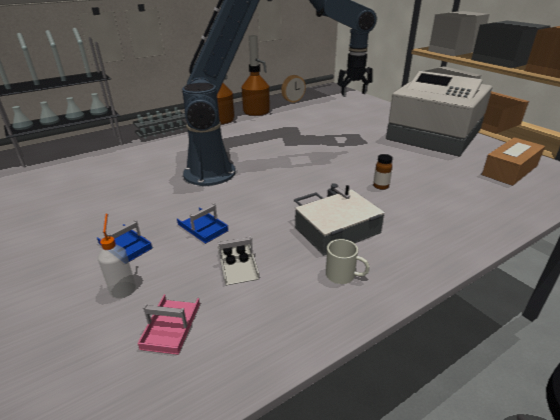

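The top view shows the case and closed lid at about (224,182), the lever and knob at (200,195) and the lid handle at (235,218). The white tray with caps is at (335,195), its mouth pointing up. The mug is at (264,130), the jar at (116,224) and the wash bottle at (437,220). The scene view agrees.

```bash
cat > h.py <<'E'
import numpy as np, cv2
from scipy.spatial.transform import Rotation as R
def cloud(s):
    K=s["intrinsics"];d=s["depth"];v,u=np.indices(d.shape)
    p=np.stack([(u-K[0,2])/K[0,0]*d,(v-K[1,2])/K[1,1]*d,d],-1)
    return p@R.from_quat(s["attitude"]).as_matrix().T+s["eye"]
def ray(s,u,v,z):
    K=s["intrinsics"];r=R.from_quat(s["attitude"]).apply([(u-K[0,2])/K[0,0],(v-K[1,2])/K[1,1],1])
    return s["eye"]+r*(z-s["eye"][2])/r[2]
def rect(P):
    (c,wh,a)=cv2.minAreaRect((P[:,:2]*1000).astype(np.float32)); return np.round(c,1),np.round(wh,1),a
E
python3 - <<'E'
import numpy as np,cv2
from h import *
s=dict(np.load("top0.npz"));C=cloud(s);px=s["pixels"].astype(int)
print("bench z",np.median(C[240:260,200:230,2]))
def sub(u0,u1,v0,v1):
    return C[v0:v1,u0:u1].reshape(-1,3),px[v0:v1,u0:u1].reshape(-1,3)
P,c=sub(175,275,145,215); m=(abs(P[:,2]-.0785)<.005); print("lid z",np.median(P[m,2]),rect(P[m]))
# knob / lever
m=P[:,2]>.105;print("knob",m.sum(),P[m].mean(0)); m=(P[:,2]>.085)&(P[:,2]<.1);print("lever",m.sum(),rect(P[m]))
P,c=sub(215,255,205,235); m=(P[:,2]>.055)&(P[:,0]<0.25+0);print("handle",m.sum(),P[m].mean(0),rect(P[m]))
P,c=sub(308,362,160,230); m=P[:,2]>.015;print("tray hi",m.sum(),rect(P[m])); m=P[:,2]>.06;print("bar",m.sum(),P[m].mean(0),rect(P[m]))
mk=((px.min(2)>125)).astype(np.uint8)
for u,v,z in [(262,156,.0785),(188,154,.0785),(184,209,.0785),(259,212,.0785),(324,168,.004),(356,176,.004),(313,213,.028),(343,221,.028),(264,130,.09),(116,224,.1),(437,220,.2)]: print((u,v),ray(s,u,v,z).round(4))
a=cv2.resize(s["pixels"][140:240,170:370,::-1],None,fx=4,fy=4,interpolation=cv2.INTER_CUBIC);cv2.imwrite("pics/crop.png",a)
E
```

```text
bench z 0.001558230149974582
lid z 0.07961942022636914 (array([579.6, 171.2]), array([220.7, 190.6]), 86.20812225341797)
knob 41 [0.39311942 0.10907674 0.8631851 ]
lever 366 (array([573.9, 171.4]), array([215.4, 183.3]), 87.63407897949219)
handle 0 [nan nan nan] (array([0., 0.]), array([0., 0.]), 0.0)
tray hi 543 (array([ 434.6, -120.1]), array([ 98. , 413.3]), 68.26087188720703)
bar 174 [ 0.50789872 -0.14284151  0.24734802] (array([422.7, -69.4]), array([ 87.7, 342.8]), 51.8693962097168)
(262, 156) [0.6628 0.0531 0.0785]
(188, 154) [0.6713 0.2759 0.0785]
(184, 209) [0.5035 0.2838 0.0785]
(259, 212) [0.4925 0.0623 0.0785]
(324, 168) [ 0.6428 -0.139   0.004 ]
(356, 176) [ 0.6161 -0.2384  0.004 ]
(313, 213) [ 0.4962 -0.0999  0.028 ]
(343, 221) [ 0.4708 -0.1902  0.028 ]
(264, 130) [0.7403 0.0464 0.09  ]
(116, 224) [0.4575 0.4759 0.1   ]
(437, 220) [ 0.4469 -0.4188  0.2   ]<stdin>:10: RuntimeWarning: Mean of empty slice.
  ret = um.true_divide(
```

View pics/crop.png

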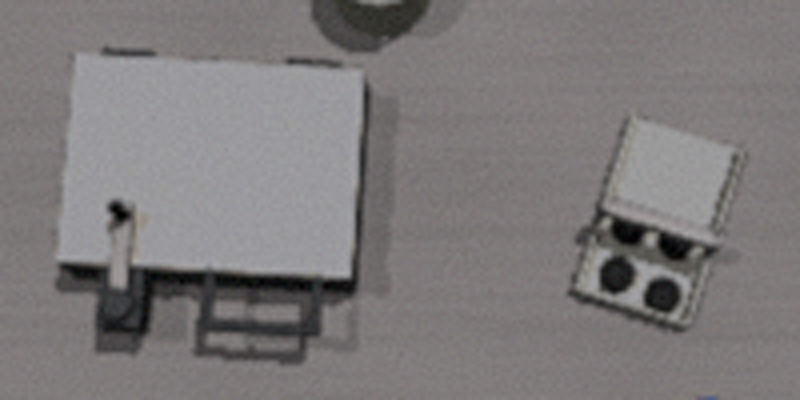

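The crop shows the lid's corners at about crop (75,52), (365,70), (352,278) and (60,263), and the knob at (118,208). The handle bar runs (205,328)-(318,328), just above its shadow. The tray bar runs (600,212)-(722,245), with the caps behind it. I'll fit these with masks next.

```bash
cat > m.py <<'E'
import numpy as np,cv2
from h import *
s=dict(np.load("top0.npz"));C=cloud(s);px=s["pixels"].astype(int)
def big(u0,u1,v0,v1,th):
    m=np.zeros(px.shape[:2],np.uint8); m[v0:v1,u0:u1]=(px[v0:v1,u0:u1].min(2)>th)
    m=cv2.morphologyEx(m,cv2.MORPH_OPEN,np.ones((3,3)))
    n,l,st,c=cv2.connectedComponentsWithStats(m); i=1+st[1:,4].argmax(); v,u=np.nonzero(l==i); return u,v
print(px[160,225],px[180,290],px[180,338])
for nm,b,z in [("lid",(178,270,147,215),.0785),("tray",(308,362,160,228),.004)]:
    for th in (125,135,145):
        u,v=big(*b,th)
        # cover the pixel corners
        P=np.array([ray(s,a+i,b_+j,z) for a,b_ in zip(u,v) for i in(-.5,.5) for j in(-.5,.5)])
        print(nm,th,len(u),rect(P))
b=px[190:208,318:354];print((b.min(2)))
P=C[160:228,308:362].reshape(-1,3)
for lo,hi in ((.02,.035),(.06,.085)):
    m=(P[:,2]>lo)&(P[:,2]<hi);print(lo,m.sum(),P[m].mean(0),rect(P[m]) if m.sum() else 0)
E
python3 m.py
```

```text
[155 153 156] [124 120 122] [154 152 155]
lid 125 3772 (array([582.6, 172.5]), array([224.1, 176.1]), 86.59188842773438)
lid 135 3643 (array([582.1, 172.1]), array([219.6, 176. ]), 86.1783218383789)
lid 145 3526 (array([588. , 171.7]), array([218.4, 158.7]), 86.18280029296875)
tray 125 652 (array([ 592.3, -178.1]), array([87.7, 85.1]), 70.58060455322266)
tray 135 556 (array([ 590.6, -178.7]), array([82.5, 82.8]), 72.16744995117188)
tray 145 468 (array([ 594.9, -181.6]), array([78.7, 67.9]), 70.3777847290039)
[[115  86  93 133 128 121 127 135 136 131 143 153 153 152 159 156 155 152
  154 152 151 150 151 152 152 156 155 154 151 159 143 105  98 125 109 111]
 [104  66  98 137 139 143 140 144 134 127 140 133 133 145 154 154 154 154
  153 154 152 153 151 155 157 153 151 158 157 155 132  80 103 138 113 123]
 [112  56  67 105 134 152 148 150 148 143 142 135 133 140 133 134 142 153
  153 153 152 158 157 155 153 155 150 155 155 154 135  86 107 130 110 123]
 [108  54  37  58  85 105 122 145 150 148 150 150 145 143 137 130 138 138
  143 144 156 154 154 156 153 154 154 151 156 156 133  99 128 112
[... 1624 characters left out ...]
 98 101 102 103 103 110]
 [145 160 136  74  35  25  23  27  54  95 129 136 132 122  88  92  88  85
   78  71  71  65  66  76  83  92  80  92 105 109 103 104 106 100 107 109]
 [147 145  94  37  26  31  26  24  31  47 109 155 158 150 135 138 136 124
   96  87  89  82  89  83  86  86  74  95 132 114 109 119 120 114 117 121]
 [145 126  47  22  27  34  39  30  31  32  74 136 157 156 156 160 158 145
  136 120  92  85  84  82  86  89  80 112 138 107 116 122 122 130 122 124]]
0.02 272 [ 0.52889916 -0.15991219  0.02454122] (array([ 555.5, -168.1]), array([ 92.1, 148.8]), 71.09442901611328)
0.06 153 [ 0.54180697 -0.16271394  0.07468148] (array([ 542.7, -163.6]), array([90.9, 14.2]), 70.59476470947266)
```

```bash
cat >> h.py <<'E'
def plan(pos,yaw,tilt=0.,rot=None):
    """turn (in tool axes, total rad) then shift (tool axes after the turn, in units) to reach TCP pos with tool y at world heading yaw, tool down"""
    from station import monitor
    st=monitor.sense(); R0=R.from_quat(st["tool_rot"])
    y=np.array([np.cos(yaw),np.sin(yaw),0]); z=np.array([0,0,-1.]); x=np.cross(y,z)
    R1=R.from_matrix(np.stack([x,y,z],1)) if rot is None else rot
    d=np.array(pos)-st["tcp_pos"]; sh=R1.inv().apply(d)/.8
    print("tcp",st["tcp_pos"].round(4),"t",round(st["t"],1),"turn/0.12:",((R0.inv()*R1).as_rotvec()/.12).round(3),"shift units:",sh.round(4),"min rows",np.ceil(np.linalg.norm(sh)/.0625))
E
python3 - <<'E'
from h import *
s=dict(np.load("top0.npz"))
c=np.array([.588,.1717]);yaw=-.066;X=np.array([np.cos(yaw),np.sin(yaw)]);Y=np.array([-X[1],X[0]])
L=lambda a,b:(c+a*X+b*Y).round(4)
print("knob model",L(-.045,.06),"img",ray(s,199.5,192,.122)[:2]); print("handle model",L(-.12,-.045),"img",ray(s,170+261/4,140+328/4,.0795)[:2])
print("pivot",L(-.11,.06),"hinge",L(.08,0))
plan([*L(-.045,.06),.20],np.pi/2+yaw)
E
```

```text
knob model [0.5471 0.2345] img [0.545316   0.23173746]
handle model [0.4653 0.1347] img [0.46329486 0.13202225]
pivot [0.4822 0.2388] hinge [0.6678 0.1664]
tcp [0.1469 0.6068 0.2444] t 0.1 turn/0.12: [-0.016 -0.004 -1.431] shift units: [-0.5298 -0.4314  0.0555] min rows 11.0
```

```bash
python3 -m pendant '[[[0,0,0,-0.008,-0.002,-0.7155,0.6],[0,0,0,-0.008,-0.002,-0.7155,0.6],[-0.044,-0.0361,0.0046,0,0,0,0.6],[-0.044,-0.0361,0.0046,0,0,0,0.6],[-0.044,-0.0361,0.0046,0,0,0,0.6],[-0.044,-0.0361,0.0046,0,0,0,0.6],[-0.044,-0.0361,0.0046,0,0,0,0.6],[-0.044,-0.0361,0.0046,0,0,0,0.6],[-0.044,-0.0361,0.0046,0,0,0,0.6],[-0.044,-0.0361,0.0046,0,0,0,0.6],[-0.044,-0.0361,0.0046,0,0,0,0.6],[-0.044,-0.0361,0.0046,0,0,0,0.6],[-0.044,-0.0361,0.0046,0,0,0,0.6],[-0.044,-0.0361,0.0046,0,0,0,0.6],[0,0,0,0,0,0,0.6],[0,0,0,0,0,0,0.6]]]' 30
python3 - <<'E'
from h import *
plan([.546,.233,.109],np.pi/2-.066)
from station import eyes
s=eyes.snapshot("wrist");np.savez("w1.npz",**s);cv2.imwrite("pics/w1.png",s["pixels"][:,:,::-1])
E
```

```text
t: 1.7
tcp_pos: [0.5459, 0.2328, 0.2]
tool_rot: [0.034, 0.999, 0.001, -0.001]
force: [-0.7, 0.9, -0.0]
finger_gap: 0.6
gripper_force: 0.0
tcp [0.5459 0.2328 0.2   ] t 1.7 turn/0.12: [ 0.015 -0.011 -0.023] shift units: [-1.000e-04  3.000e-04  1.138e-01] min rows 2.0
```

View pics/w1.png

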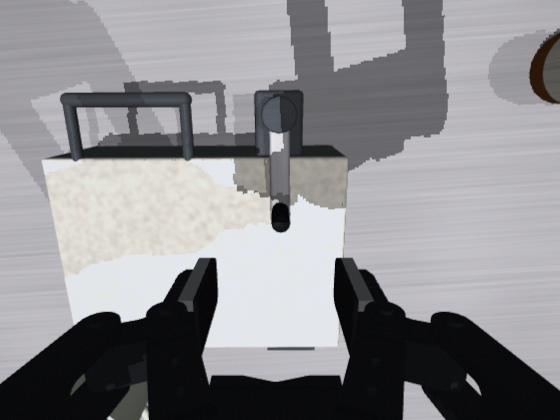

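The wrist view shows the knob at (280,216), the pivot at (279,113), the handle bar from (65,99) to (190,99), and the lid's edges. I'll cross-check these by rays.

Run:
```python
from h import *
s=dict(np.load("w1.npz"))
for n,u,v,z in [("knobtop",280,211,.122),("pivot",279,113,.09),("barL",65,99,.0795),("barR",188,99,.0795),("lidFL",46,159,.0785),("lidFR",347,157,.0785)]: print(n,ray(s,u,v,z).round(4))
```

```text
knobtop [0.5381 0.2368 0.122 ]
pivot [0.481  0.2403 0.09  ]
barL [0.4623 0.0969 0.0795]
barR [0.468  0.1797 0.0795]
lidFL [0.5015 0.0732 0.0785]
lidFR [0.5148 0.2867 0.0785]
```

```bash
python3 -m pendant '[[[0,0.002,0.038,0,0,0,0.6],[0,0,0.038,0,0,0,0.6],[0,0,0.0375,0,0,0,0.6],[0,0,0,0,0,0,0],[0,0,0,0,0,0,0],[0,0,0,0,0,0,0],[0,0,0,0,0,0,0],[0,0,0,0,0,0,0],[0,0,0,0,0,0,0]]]' 30
```

```text
t: 2.65
tcp_pos: [0.5464, 0.236, 0.1113]
tool_rot: [0.033, 0.999, 0.001, 0.001]
force: [-1.2, 1.1, 3.2]
finger_gap: 0.126
gripper_force: 29.8
```

```bash
python3 -m pendant '[[[0.0006,0.0097,0,0,0,-1,0],[0.0006,0.0097,0,0,0,-1,0],[0.0006,0.0097,0,0,0,-1,0],[0.0006,0.0097,0,0,0,-1,0],[0.0006,0.0097,0,0,0,-1,0],[0.0006,0.0097,0,0,0,-1,0],[0.0006,0.0097,0,0,0,-1,0],[0.0006,0.0097,0,0,0,-1,0],[0.0006,0.0097,0,0,0,-1,0],[0.0006,0.0097,0,0,0,-1,0],[0.0006,0.0097,0,0,0,-1,0],[0.0006,0.0097,0,0,0,-1,0],[0.0006,0.0097,0,0,0,-1,0],[0,0,0,0,0,0,0],[0,0,0,0,0,0,0]]]'; python3 -c "
from station import monitor;print(monitor.sense()['q'])"
```

```text
t: 4.15
tcp_pos: [0.4863, 0.3052, 0.1112]
tool_rot: [-0.678, 0.735, 0.001, 0.002]
force: [-3.2, 4.2, 6.9]
finger_gap: 0.125
gripper_force: 30.1
[ 0.36451152  0.64451583  1.67561875  0.00372458  0.81852483 -2.70016586]
```

```bash
python3 -m pendant '[[[0,0,0,0,0,0,0.5],[0,0,0,0,0,0,0.5],[0,0,0,0,0,0,0.5],[0,0,-0.05,0,0,0,0.5],[0,0,-0.05,0,0,0,0.5],[0,0,-0.02,0,0,1,0.4],[0,0,0,0,0,1,0.4],[0,0,0,0,0,1,0.4],[0,0,0,0,0,1,0.4],[0,0,0,0,0,1,0.4],[0,0,0,0,0,1,0.4],[0,0,0,0,0,1,0.4],[0,0,0,0,0,1,0.4],[0,0,0,0,0,1,0.4],[0,0,0,0,0,1,0.4],[0,0,0,0,0,1,0.4],[0,0,0,0,0,1,0.4],[0,0,0,0,0,1,0.4],[0,0,0,0,0,1,0.4]]]'
python3 -m pendant '[[[0,0,0,0,0,1,0.4],[0,0,0,0,0,1,0.4],[0,0,0,0,0,1,0.4],[0,0,0,0,0,1,0.4],[0,0,0,0,0,1,0.4],[0,0,0,0,0,1,0.4],[0,0,0,0,0,1,0.4],[0,0,0,0,0,1,0.4],[0,0,0,0,0,1,0.4],[0,0,0,0,0,1,0.4],[0,0,0,0,0,1,0.4],[0,0,0,0,0,1,0.4],[0,0,0,0,0,0,0.4]]]'
python3 - <<'E'
from h import *
plan([.4645,.135,.14],-.066)
from station import eyes
s=eyes.snapshot("top");np.savez("t2.npz",**s)
a=cv2.resize(s["pixels"][130:270,90:290,::-1],None,fx=4,fy=4);cv2.imwrite("pics/t2.png",a)
E
```

```text
t: 6.05
tcp_pos: [0.4863, 0.3038, 0.2057]
tool_rot: [0.096, 0.995, 0.001, 0.0]
force: [-0.0, -1.3, 0.2]
finger_gap: 0.4
gripper_force: 0.0
t: 7.35
tcp_pos: [0.4862, 0.3038, 0.2058]
tool_rot: [0.727, 0.687, 0.001, -0.0]
force: [0.3, 0.2, -0.2]
finger_gap: 0.402
gripper_force: 0.0
tcp [0.4862 0.3038 0.2058] t 7.3 turn/0.12: [ 0.003 -0.011  0.086] shift units: [-0.2124 -0.0132  0.0822] min rows 4.0
```

View pics/t2.png

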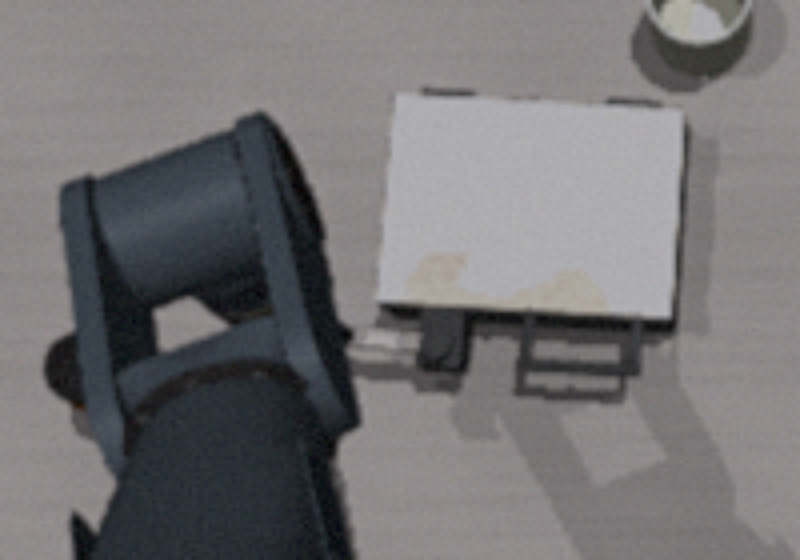

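The lever now points to +y (crop (385,345)), clear of the lid.

```bash
python3 -m pendant '[[[-0.0425,-0.0026,0.0164,0,0,0.086,0.38],[-0.0425,-0.0026,0.0164,0,0,0,0.38],[-0.0425,-0.0026,0.0164,0,0,0,0.38],[-0.0425,-0.0026,0.0164,0,0,0,0.38],[-0.0425,-0.0026,0.0164,0,0,0,0.38],[0,0,0.022,0,0,0,0.38],[0,0,0.022,0,0,0,0.38],[0,0,0.022,0,0,0,0.38],[0,0,0.022,0,0,0,0.38],[0,0,0,0,0,0,0.38]]]'
python3 -m pendant '[[[0,0,0,0,0,0,0],[0,0,0,0,0,0,0],[0,0,0,0,0,0,0],[0,0,0,0,0,0,0],[0,0,0,0,0,0,0]]]' 25
```

```text
t: 8.4
tcp_pos: [0.464, 0.1351, 0.0681]
tool_rot: [0.729, 0.684, -0.001, -0.002]
force: [0.2, 0.2, 1.0]
finger_gap: 0.384
gripper_force: 0.0
t: 8.9
tcp_pos: [0.4639, 0.1355, 0.0701]
tool_rot: [0.73, 0.684, 0.0, -0.001]
force: [-5.5, -0.4, 1.8]
finger_gap: 0.105
gripper_force: 24.7
```

```bash
python3 -c "
import numpy as np
t=np.linspace(0,1.58,17);x=-.2*np.cos(t)+.004*np.sin(t);z=.2*np.sin(t)+.004*np.cos(t)
print(np.c_[np.diff(x),-np.diff(z)].round(5)/.8)"
```

```text
[[ 0.0017125 -0.024625 ]
 [ 0.004125  -0.0243375]
 [ 0.0065125 -0.0238125]
 [ 0.008825  -0.02305  ]
 [ 0.01105   -0.0220625]
 [ 0.013175  -0.020875 ]
 [ 0.015175  -0.019475 ]
 [ 0.0170125 -0.017875 ]
 [ 0.0187    -0.0161125]
 [ 0.0201875 -0.0142   ]
 [ 0.0215    -0.0121375]
 [ 0.0225875 -0.00995  ]
 [ 0.0234625 -0.007675 ]
 [ 0.0241    -0.005325 ]
 [ 0.0245125 -0.002925 ]
 [ 0.024675  -0.0005   ]]
```

Eight steps first, then check.

```bash
python3 -m pendant '[[[0,0.0017,-0.0246,0,0,0,0],[0,0.0041,-0.0243,0,0,0,0],[0,0.0065,-0.0238,0,0,0,0],[0,0.0088,-0.0231,0,0,0,0],[0,0.0111,-0.0221,0,0,0,0],[0,0.0132,-0.0209,0,0,0,0],[0,0.0152,-0.0195,0,0,0,0],[0,0.017,-0.0179,0,0,0,0],[0,0,0,0,0,0,0]]]'
```

```text
t: 9.8
tcp_pos: [0.5247, 0.1315, 0.2133]
tool_rot: [0.73, 0.684, -0.001, -0.002]
force: [-11.6, 0.9, 11.9]
finger_gap: 0.101
gripper_force: 25.3
```

```bash
python3 -m pendant '[[[0,0.0187,-0.0161,0,0,0,0],[0,0.0202,-0.0142,0,0,0,0],[0,0.0215,-0.0121,0,0,0,0],[0,0.0226,-0.01,0,0,0,0],[0,0.0235,-0.0077,0,0,0,0],[0,0.0241,-0.0053,0,0,0,0],[0,0.0245,-0.0029,0,0,0,0],[0,0.0247,-0.0005,0,0,0,0],[0,0,0,0,0,0,0],[0,0,0,0,0,0,0]]]'
```

```text
t: 10.8
tcp_pos: [0.6724, 0.1219, 0.2678]
tool_rot: [0.73, 0.684, 0.004, 0.002]
force: [0.6, 1.2, 5.4]
finger_gap: 0.102
gripper_force: 26.4
```

```bash
python3 -m pendant '[[[0,0,0,0,0,0,0.25],[0,0,0,0,0,0,0.35],[0,0,0,0,0,0,0.35],[0,0,-0.03,0,0,0,0.35],[0,0,-0.03,0,0,0,0.35],[0,0,-0.03,0,0,0,0.35],[0,0,-0.02,0,0,0,0.35],[0,0,0,0,0,0,0.6]]]'
python3 - <<'E'
from h import *
from station import eyes
s=eyes.snapshot("scene");np.savez("s3.npz",**s)
cv2.imwrite("pics/s3.png",s["pixels"][:,:,::-1])
plan([.5427,-.1636,.3],-.337)
E
```

```text
t: 11.6
tcp_pos: [0.6713, 0.1214, 0.3568]
tool_rot: [0.73, 0.684, 0.003, 0.002]
force: [-0.2, -0.1, 0.0]
finger_gap: 0.503
gripper_force: 0.0
tcp [0.6705 0.1214 0.3548] t 11.7 turn/0.12: [ 0.022 -0.019  2.262] shift units: [-0.389  -0.0329  0.0684] min rows 7.0
```

View pics/s3.png

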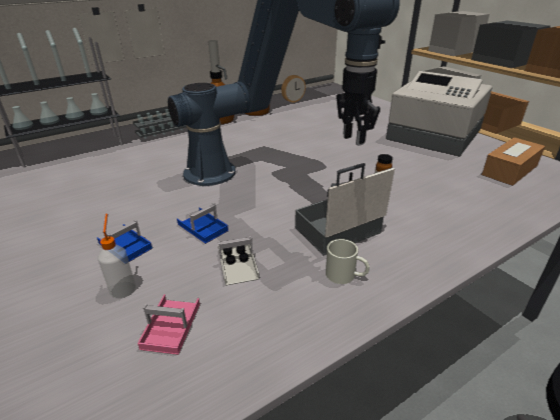

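The lid stands upright and open; the mug, bottle, jar and tray are unmoved. Next, the tray.

```bash
python3 -m pendant '[[[0,0,0,0.007,-0.006,0.754,0.6],[0,0,0,0.007,-0.006,0.754,0.6],[0,0,0,0.007,-0.006,0.754,0.6],[-0.0432,-0.0037,0.0076,0,0,0,0.6],[-0.0432,-0.0037,0.0076,0,0,0,0.6],[-0.0432,-0.0037,0.0076,0,0,0,0.6],[-0.0432,-0.0037,0.0076,0,0,0,0.6],[-0.0432,-0.0037,0.0076,0,0,0,0.6],[-0.0432,-0.0037,0.0076,0,0,0,0.6],[-0.0432,-0.0037,0.0076,0,0,0,0.6],[-0.0432,-0.0037,0.0076,0,0,0,0.6],[-0.0432,-0.0037,0.0076,0,0,0,0.6],[0,0,0.05,0,0,0,0.6],[0,0,0.05,0,0,0,0.6],[0,0,0.05,0,0,0,0.6],[0,0,0.05,0,0,0,0.6],[0,0,0,0,0,0,0.6],[0,0,0,0,0,0,0.6]]]'
python3 - <<'E'
from h import *
from station import eyes
s=eyes.snapshot("wrist");np.savez("w4.npz",**s)
cv2.imwrite("pics/w4.png",s["pixels"][:,:,::-1])
plan([.5427,-.1636,.062],-.337)
E
```

```text
t: 13.45
tcp_pos: [0.5409, -0.1628, 0.1384]
tool_rot: [0.816, 0.579, -0.002, -0.002]
force: [0.4, 0.2, 0.4]
finger_gap: 0.597
gripper_force: 0.0
tcp [ 0.5422 -0.1634  0.14  ] t 13.5 turn/0.12: [-0.011  0.005  0.001] shift units: [-0.      0.0006  0.0975] min rows 2.0
```

View pics/w4.png

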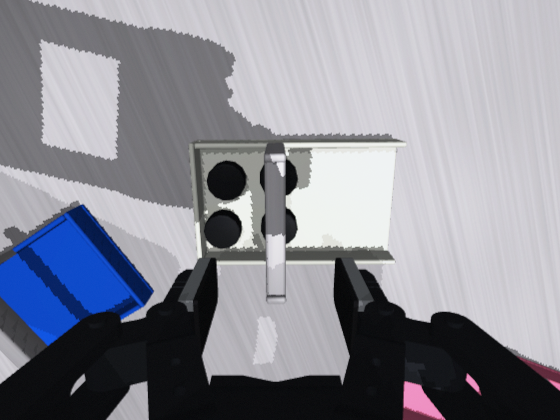

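The bar (columns 267-287, rows 145-300) sits midway between the fingers and parallel to the pads, so I'll descend and grip.

```bash
python3 -m pendant '[[[0,0.0003,0.0325,0,0,0,0.6],[0,0.0003,0.0325,0,0,0,0.6],[0,0,0.0325,0,0,0,0.6],[0,0,0,0,0,0,0.6],[0,0,0,0,0,0,0],[0,0,0,0,0,0,0],[0,0,0,0,0,0,0],[0,0,0,0,0,0,0],[0,0,0,0,0,0,0],[0,0,0,0,0,0,0],[0,0,0,0,0,0,0]]]' 70
```

```text
t: 14.6
tcp_pos: [0.5432, -0.1639, 0.0636]
tool_rot: [0.816, 0.579, -0.0, 0.001]
force: [-1.6, 0.7, 7.5]
finger_gap: 0.122
gripper_force: 69.7
```

```bash
python3 -m pendant '[[[0,0,-0.015,0,0,0,0],[0,0,-0.03,0,0,0,0],[0,0,-0.04,0,0,0,0],[0,0,-0.04,0,0,0,0],[0,0,-0.04,0,0,0,0],[0,0,-0.03,0,0,0,0],[0,0,-0.015,0,0,0,0],[0,0,0,0,0,0,0]]]'
python3 -m pendant '[[[0,0,0,0,0,-0.4,0],[0,0,0,0,0,-0.72,0],[0,0,0,0,0,-0.72,0],[0,0,0,0,0,-0.72,0],[0,0,0,0,0,-0.72,0],[0,0,0,0,0,-0.72,0],[0,0,0,0,0,-0.72,0],[0,0,0,0,0,-0.72,0],[0,0,0,0,0,-0.72,0],[0,0,0,0,0,-0.72,0],[0,0,0,0,0,-0.72,0],[0,0,0,0,0,-0.72,0],[0,0,0,0,0,-0.72,0],[0,0,0,0,0,-0.72,0],[0,0,0,0,0,-0.72,0],[0,0,0,0,0,-0.72,0],[0,0,0,0,0,-0.72,0],[0,0,0,0,0,-0.72,0],[0,0,0,0,0,-0.2,0]]]'
python3 - <<'E'
from h import *
from station import monitor
plan([.554,.06,.235],1.2); print(monitor.sense()['q'])
E
```

```text
t: 15.4
tcp_pos: [0.5432, -0.1638, 0.2314]
tool_rot: [0.816, 0.579, 0.0, 0.001]
force: [-0.5, 0.6, -3.8]
finger_gap: 0.124
gripper_force: 68.5
t: 17.3
tcp_pos: [0.5413, -0.1629, 0.2275]
tool_rot: [0.182, 0.983, 0.001, -0.003]
force: [0.0, 0.4, -3.4]
finger_gap: 0.129
gripper_force: 68.5
tcp [ 0.5413 -0.1629  0.2275] t 17.3 turn/0.12: [-0.001 -0.05   0.04 ] shift units: [ 0.0862  0.2654 -0.0094] min rows 5.0
[-4.89508129e-01  4.71351944e-01  1.59941850e+00 -9.30960347e-04
  1.07680956e+00 -1.69385017e+00]
```

```bash
python3 -m pendant '[[[0.0053,0.0164,0.0021,0,0,0,0],[0.0107,0.0328,0.0042,0,0,0,0],[0.0107,0.0328,0.0042,0,0,0,0],[0.0107,0.0328,0.0042,0,0,0,0],[0.0107,0.0328,0.0042,0,0,0,0],[0.0107,0.0328,0.0042,0,0,0,0],[0.0107,0.0328,0.0042,0,0,0,0],[0.0107,0.0328,0.0042,0,0,0,0],[0.0107,0.0328,0.0042,0,0,0,0],[0.0053,0.0164,0.0021,0,0,0,0],[0,0,0,0,0,0,0],[0,0,0,0,0,0,0]]]'
python3 - <<'E'
from h import *
from station import eyes
s=eyes.snapshot("top");cv2.imwrite("pics/t5.png",cv2.resize(s["pixels"][110:250,150:390,::-1],None,fx=3,fy=3))
plan([.555,.085,.197],1.2)
E
```

```text
t: 18.5
tcp_pos: [0.5551, 0.0845, 0.1989]
tool_rot: [0.182, 0.983, -0.001, -0.001]
force: [-0.1, 0.3, -3.6]
finger_gap: 0.125
gripper_force: 68.6
tcp [0.5553 0.084  0.1991] t 18.6 turn/0.12: [-0.01  -0.017  0.027] shift units: [0.0008 0.0011 0.0026] min rows 1.0
```

View pics/t5.png

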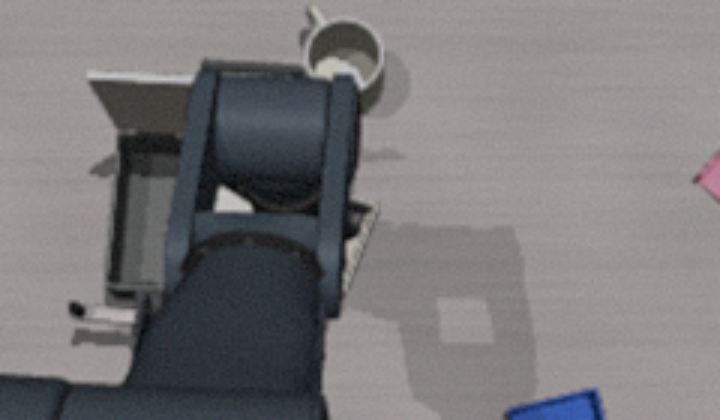

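The tray is over the right part of the case, and its mouth (crop (235,200)) lies inside. Tilting in stages, watching the force.

```bash
python3 -m pendant '[[[0,0,0,0.5,0,0,0],[0,0,0,0.5,0,0,0],[0,0,0,0.5,0,0,0],[0,0,0,0.5,0,0,0],[0,0,0,0,0,0,0]]]'
python3 -m pendant '[[[0,0,0,0.5,0,0,0],[0,0,0,0.5,0,0,0],[0,0,0,0.5,0,0,0],[0,0,0,0.5,0,0,0],[0,0,0,0,0,0,0]]]'
python3 -m pendant '[[[0,0,0,0.5,0,0,0],[0,0,0,0.5,0,0,0],[0,0,0,0.5,0,0,0],[0,0,0,0,0,0,0],[0,0,0,0,0,0,0]]]'
python3 -c "from station import monitor;print(monitor.sense()['q'])"
```

```text
t: 19.05
tcp_pos: [0.556, 0.0845, 0.1989]
tool_rot: [0.181, 0.976, -0.118, -0.023]
force: [0.6, 0.4, -3.3]
finger_gap: 0.124
gripper_force: 68.6
t: 19.55
tcp_pos: [0.5556, 0.0847, 0.1983]
tool_rot: [0.177, 0.955, -0.233, -0.045]
force: [-0.2, 0.3, -1.6]
finger_gap: 0.122
gripper_force: 68.7
t: 20.05
tcp_pos: [0.5554, 0.0841, 0.1991]
tool_rot: [0.173, 0.93, -0.317, -0.06]
force: [0.7, -0.6, -2.6]
finger_gap: 0.126
gripper_force: 68.8
[ 0.20997828  0.70182025  1.41338934 -0.54118585  1.44785658 -0.80848134]
```

```bash
python3 -m pendant '[[[0,0,0,0.3,0,0,0],[0,0,0,0,0,0,0],[0,0,0,0,0,0,0],[0,0,0,0,0,0,0],[0,0,0,0,0,0,0],[0,0,0,0,0,0,0],[0,0,0,0,0,0,0],[0,0,0,0,0,0,0]]]'
python3 - <<'E'
from h import *
from station import eyes
s=eyes.snapshot("scene");t=eyes.snapshot("wrist")
a=cv2.resize(s["pixels"][110:290,200:420,::-1],(400,327));b=cv2.resize(t["pixels"][:,:,::-1],(400,300))
cv2.imwrite("pics/s6.png",np.hstack([a[:300],b]))
E
```

```text
t: 20.85
tcp_pos: [0.5553, 0.0846, 0.1992]
tool_rot: [0.171, 0.924, -0.335, -0.063]
force: [-0.2, 0.6, -3.4]
finger_gap: 0.125
gripper_force: 68.8
```

View pics/s6.png

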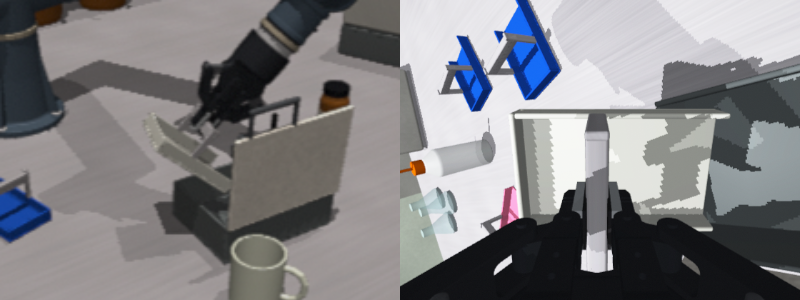

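The tray is tilted into the case (left half). In the wrist view (right half) no caps remain on its visible floor. I'll level it, back off and check.

```bash
python3 -m pendant '[[[0,0,0,-0.725,0,0,0],[0,0,0,-0.725,0,0,0],[0,0,0,-0.725,0,0,0],[0,0,0,-0.725,0,0,0],[0,0,0,-0.725,0,0,0],[0,0,0,-0.725,0,0,0],[0,0,0,-0.725,0,0,0],[0,0,0,-0.725,0,0,0],[-0.0053,-0.0164,-0.0021,0,0,0,0],[-0.0107,-0.0328,-0.0042,0,0,0,0],[-0.0107,-0.0328,-0.0042,0,0,0,0],[-0.0107,-0.0328,-0.0042,0,0,0,0],[-0.0107,-0.0328,-0.0042,0,0,0,0],[-0.0107,-0.0328,-0.0042,0,0,0,0],[-0.0107,-0.0328,-0.0042,0,0,0,0],[-0.0107,-0.0328,-0.0042,0,0,0,0],[-0.0107,-0.0328,-0.0042,0,0,0,0],[-0.0053,-0.0164,-0.0021,0,0,0,0],[0,0,0,0,0,0,0]]]'
python3 - <<'E'
from h import *
from station import eyes
s=eyes.snapshot("top");t=eyes.snapshot("wrist")
a=cv2.resize(s["pixels"][130:240,170:290,::-1],(400,367));b=cv2.resize(t["pixels"][:,:,::-1],(400,300))
cv2.imwrite("pics/s7.png",np.hstack([a,np.vstack([b,np.zeros((67,400,3),np.uint8)])]))
plan([.5432,-.1638,.2300],-.337)
E
```

```text
t: 22.85
tcp_pos: [0.5426, -0.1655, 0.2296]
tool_rot: [0.184, 0.983, -0.001, -0.001]
force: [-0.1, -0.1, -2.0]
finger_gap: 0.126
gripper_force: 68.8
tcp [ 0.542  -0.1628  0.2291] t 22.9 turn/0.12: [-0.027 -0.024 12.837] shift units: [-0.0007  0.0019 -0.0012] min rows 1.0
```

View pics/s7.png

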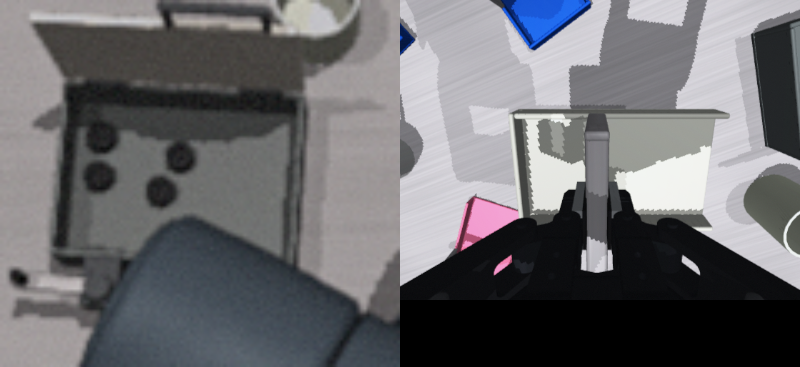

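All four caps lie in the case (left half, crop (100,136), (98,177), (180,157), (161,192)) and the tray is empty. Now turning it back and setting it down.

```bash
python3 -m pendant '[[[0,0,0,0,0,0.4,0],[0,0,0,0,0,0.732,0],[0,0,0,0,0,0.732,0],[0,0,0,0,0,0.732,0],[0,0,0,0,0,0.732,0],[0,0,0,0,0,0.732,0],[0,0,0,0,0,0.732,0],[0,0,0,0,0,0.732,0],[0,0,0,0,0,0.732,0],[0,0,0,0,0,0.732,0],[0,0,0,0,0,0.732,0],[0,0,0,0,0,0.732,0],[0,0,0,0,0,0.732,0],[0,0,0,0,0,0.732,0],[0,0,0,0,0,0.732,0],[0,0,0,0,0,0.732,0],[0,0,0,0,0,0.732,0],[0,0,0,0,0,0.732,0],[0,0,0,0,0,0.732,0],[0,0,0,0,0,0,0]]]'
python3 -m pendant '[[[0,0,0.02,0,0,0,0],[0,0,0.04,0,0,0,0],[0,0,0.04,0,0,0,0],[0,0,0.04,0,0,0,0],[0,0,0.03,0,0,0,0],[0,0,0.015,0,0,0,0],[0,0,0.01,0,0,0,0],[0,0,0.004,0,0,0,0],[0,0,0.004,0,0,0,0],[0,0,0,0,0,0,0],[0,0,0,0,0,0,0]]]'
```

```text
t: 24.95
tcp_pos: [0.5421, -0.1616, 0.229]
tool_rot: [0.84, 0.543, -0.001, -0.001]
force: [-0.2, -0.6, -2.4]
finger_gap: 0.122
gripper_force: 68.8
t: 26.05
tcp_pos: [0.5426, -0.1637, 0.0678]
tool_rot: [0.84, 0.542, -0.0, 0.0]
force: [0.3, 0.5, -3.0]
finger_gap: 0.125
gripper_force: 68.8
```

```bash
python3 -m pendant '[[[0,0,0.0015,0,0,0,0],[0,0,0.0015,0,0,0,0],[0,0,0.0015,0,0,0,0],[0,0,0.001,0,0,0,0],[0,0,0,0,0,0,0],[0,0,0,0,0,0,0]]]'
```

```text
t: 26.65
tcp_pos: [0.5422, -0.1635, 0.0636]
tool_rot: [0.84, 0.542, -0.001, -0.0]
force: [-0.7, 0.7, 4.9]
finger_gap: 0.124
gripper_force: 69.9
```

Contact (+5 N): release and retreat.

```bash
python3 -m pendant '[[[0,0,0,0,0,0,0.3],[0,0,0,0,0,0,0.6],[0,0,0,0,0,0,0.6],[0,0,0,0,0,0,0.6],[0,0,-0.02,0,0,0,0.6],[0,0,-0.04,0,0,0,0.6],[0,0,-0.05,0,0,0,0.6],[0,0,-0.05,0,0,0,0.6],[0,0,-0.05,0,0,0,0.6],[-0.04,-0.04,0,0,0,0,0.6],[-0.04,-0.04,0,0,0,0,0.6],[-0.04,-0.04,0,0,0,0,0.6],[0,0,0,0,0,0,0.6],[0,0,0,0,0,0,0.6]]]'
python3 - <<'E'
from h import *
from station import eyes
s=eyes.snapshot("scene");t=eyes.snapshot("top")
a=cv2.resize(s["pixels"][:,:,::-1],(400,300));b=cv2.resize(t["pixels"][100:310,90:470,::-1],(400,221))
cv2.imwrite("pics/s8.png",np.vstack([a,b]))
E
```

```text
t: 28.05
tcp_pos: [0.4149, -0.2118, 0.231]
tool_rot: [0.841, 0.541, -0.001, -0.0]
force: [1.3, -0.1, 1.0]
finger_gap: 0.597
gripper_force: 0.0
```

View pics/s8.png

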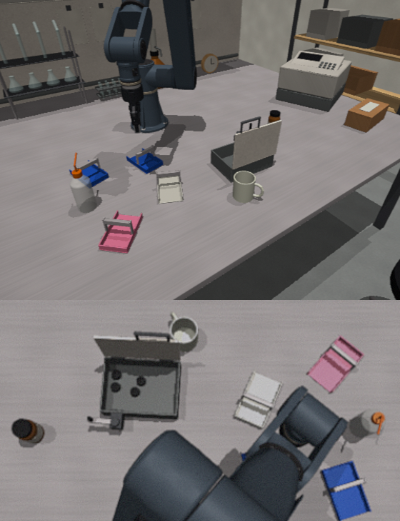

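The lid is upright with the lever swung clear, and the four caps are in the case. The empty tray stands flat and the bystanders have not moved, so I'm handing it in.

```bash
python3 -c "
from station import job;print(job.sign_off())"
```

```text
the job is handed in; nothing more can be done
None
```

The job is handed in at about 28 s: the latch is swung clear, the lid left open and upright, all four caps are in the case, the empty tray is upright on the bench, and the mug, wash bottle and amber jar look unmoved in the last pictures (no verdict was returned).

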